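# Clamp an oak stave in the drilling fixture

### The job

Pick nothing up: push the short oak stave along its channel with your fingertips until its end is fully home against the yellow stop. Then push the red-knobbed lever over, past its dead point, until it snaps into lock and the clamp holds the stave down. Finish with the stave still home and leave everything else on the bench where it is.

Things in the scene. Friction and masses are not known exactly. Their poses are not given: they have to be found in the camera images.
- fixture: Fixed drilling fixture on an aluminium plate, x -105 to 95, y -130 to 130, z 0 to 20 mm in its own frame; origin on the bench, z up, yaw up to 0.4 rad either way. A channel along y, centred on x = 45 mm, 62 to 64 mm wide, lies between dark rails 12 mm high; open at the -y end, closed at the +y end by a yellow stop 24 mm high.
- stop (a point): Centre of the yellow stop's face, against which the stave's leading (+y) end must rest; in the fixture's frame at (45, 110, 33.5) mm. The face looks to the fixture's -y.
- stave: Loose oak stave, a light wooden block 60 (x) by 150 (y) by 27 mm (z), about 0.18 kg, lying in the channel, 25 to 60 mm short of the stop. Origin at the centre of its underside; axes like the fixture's. Home, its origin is at (45, 35, 20) mm in the fixture's frame. It slides with a push of about 1 to 3 N.
- stave_end (a point): Centre of the stave's free end, the end face away from the stop (fixture's -y side), half-way up its 27 mm: the place to push, towards the fixture's +y.
- knob (a point): Centre of the red ball, 28 mm across, at the end of the lever, 100 mm from the pivot; the lever is a 12 mm steel rod with a red grip 18 mm thick on its outer quarter. Open, it leans 38 degrees back from upright towards the fixture's -x, the ball at (-92, 35, 156) mm in the fixture's frame. It is pushed up and over towards the fixture's +x.
- pivot (a point): The lever's pivot, on a green bracket 37 to 42 mm wide, at (-30, 35, 77) mm in the fixture's frame; the axis is parallel to the fixture's y. The green clamp arm (85 mm long, same pivot) stands up while the lever is open, leaning 65 degrees above level towards +x, its end 160 mm above the bench, and comes down over the channel with the lever; its sprung rubber foot presses on the stave.
- lever (a joint): Lever angle, rad: 0 open (leaning back 38 degrees), dead point 0.73 (4 degrees past upright), 1.05 locked at its end stop (22 degrees past upright, towards the fixture's +x). A spring resists up to the dead point with 5 to 10 N at the knob and throws it back open if let go before; beyond the dead point it snaps into lock by itself and stays.
- bung: White silicone barrel bung, tapered, 54 mm across its top and 43 mm tall, standing loose on the fixture's plate. Bystander. Origin at the centre of its underside.
- bush: Loose brass drill bush (ring), 30 mm across, 25 mm tall, standing on the fixture's plate. Bystander. Origin at the centre of its underside.
- jar: Amber sample jar, 70 mm across, 85 mm tall, on the bench. Bystander. Origin at the centre of its underside.
- cup: White tasting cup, 76 mm across, 90 mm tall, on the bench. Bystander. Origin at the centre of its underside.
- weight: Steel paperweight with a small grip, 60 mm across, 74 mm tall, on the bench. Bystander. Origin at the centre of its underside.
- mallet: Wooden cooper's mallet lying on the bench, about 250 mm long, 56 mm thick. Bystander. Origin under the free end of its handle; its x axis runs along the handle to the head.
Not all that is in view belongs to the job. Leave any black or grey look-alike of the stave alone.

How it is judged:
By the outcome, as a careful person would: the job done as asked, in the order asked, and still so for the second after the job is handed in, with the robot touching nothing.
It also fails if it takes over 48 s, if anything falls off the work surface, if the arm or the gripper's body presses on something with over 40 N, if the wrist force passes 120 N, or if a joint passes its speed limit or range.

### The arm

A 6-joint arm with a two-finger parallel gripper is mounted at the origin on the work surface. World frame = base frame: x ahead of the robot, y to its left, z up, the work surface at z = 0. Lengths are in m, angles in rad, forces in N, time in s.
With the tool pointing down it reaches from about 0.375 to 0.975 m from the base axis. Payload 3.8 kg.
Tool frame: the origin (TCP) lies midway between the tips of the shut fingers; the grasp point (between the pads) lies 19 mm behind it (grasp_offset is the distance from the TCP to the grasp point, in m); y points along the fingers, z is the direction in which the jaws open and shut, and the axes are right-handed (so a half turn about y gives the same grasp; the last joint's range is limited). The gripper opens to 85 mm and grips with 20 to 120 N. Pads are 22 mm wide; open, the fingers measure 114 mm over their backs; the gripper's body (76 mm by 85 mm) begins 54 mm behind the grasp point. The pads swing forward as they close: fully open they stand 13 mm farther back than shut.
Start: joints at [-1.386, 0.264, 1.604, -0, 1.274, -0.037], TCP at [0.148, -0.658, 0.231] pointing down, gripper open.
Joint ranges: [-2.63, 2.63], [-0.94, 2.18], [0.31, 2.57], [-1.31, 4.45], [0, 2.66], [-2.55, 2.55]. Speed limits (rad/s): [2.57, 2.57, 3.14, 3.14, 3.14, 3.14].

### API

Orientations are given as a rotation vector (axis times angle).
In Python, from station import sense, grab_frame, close_job, look_for, grasp_offset gives the robot as it stands. The module is installed in compiled form; this text tells all that it offers.
- The arm moves only by the tool arm_command, never from a script. Its argument "plan" is a list that holds one entry, the list of rows, each a list of 7 numbers: the turn, a rotation vector about the tool's x, y, z in rad, then the shift along the tool's x, y, z in m, then the finger opening in m, from 0 to 0.0854. A call has 1 to 8 rows; each row shifts and turns the pose as measured when the row begins, along the tool's axes as they then stand; what a row does not reach is not made up. A row lasts 1/12 s, in which the tool goes at most 41.7 mm and 7.16 degrees, less where a joint would pass 70% of its speed; a pose out of reach is approached as far as the arm can. A call with a gripper value outside its range is refused whole. The fingers move at their own pace and stop on an object; the grip force is fixed at half the most. Time passes only in rows, so rows that do not move let the fingers close. It gives the time, the measured TCP pose, the force and the opening at its end, in the units of the state.
- sense(): the state, without advancing time (a new reading comes with each control period).
- grab_frame(name): name is "scene" or "top"; returns a dict with "pixels" (480x640x3 uint8, blue, green, red), "range_z" (480x640 float32, m along the optical axis (not along the pixel's ray), 0 where there is no reading), "vertical_fov" (degrees; the focal length in pixels is half the picture's height over the tangent of half this angle, whatever the lens; pixels are square), "cx", "cy" (the principal point, pixels), "world_to_cam" (4x4, takes a point from world to camera coordinates). Camera axes: x right, y down, z forward; pixel columns grow to the right and rows downward; lengths in m; the calibration is good to about 2 mm. A picture is of the moment at which its call begins.
- close_job(): hands the job in, once; it reports no verdict.
Trained networks look in the newest picture that a camera, given by its name, has taken for a name from the list of things; names that differ only in an ending like _2 or _b are one class to them, and where a whole thing is asked for, a point or a joint stands for the part that bears it (a point fixed in the world has none). Each returns a list of dicts, best first, with "confidence" (0 to 1); they miss things now and then, are a little off and sometimes report something else, mostly with a low value. They report only what shows in the picture. A call takes as long as a camera call. They do not tell look-alikes from the thing itself.
- look_for(camera, query): "point" ([x, y, z] in m, in world coordinates, good to about 4 mm: the middle of the surface that is visible of it).
The state is a dict: "clock": time; "joints": joint angles; "joint_vel": joint speeds; "effort": joint torques, N m; "position": TCP position; "tcp_rot": TCP orientation; "wrist_force": force on the tool from outside, world axes, zero at the start; "ft_torque": the same for the moment, N m; "opening": finger opening in m.
Only numpy, scipy, OpenCV 4.12 (cv2) and the standard library are available. Lean on these libraries where they do the work, as an engineer would, in place of code of your own. Each camera call takes 0.05 s, during which the arm holds its last target.

## Working session

There is one attempt and no reset: what is moved stays moved. The work goes in short steps, Python scripts to look and compute and a tool call to move; the robot and the scene stay as the last step left them, time stands still between calls to the robot, and variables do not carry over. Pictures are saved under pics/ and viewed, and the job is handed in when it is done.

Besides the shell and the picture viewer there is one more tool, called after "Call:" as name([rows], argument=value, ...), one row to a line, values as JSON. arm_command: Moves the arm, as the interface text tells. Its arguments: {"type":"object","properties":{"plan":{"type":"array","items":{"type":"array","items":{"type":"array","items":{"type":"number"}}}}},"required":["plan"]}

```bash
mkdir -p pics
cat > h.py <<'E'
import numpy as np, cv2
from station import sense, grab_frame, close_job, look_for, grasp_offset
from scipy.spatial.transform import Rotation as R
def cloud(f):
    h=480; fl=h/2/np.tan(np.radians(f['vertical_fov'])/2)
    z=f['range_z']; v,u=np.mgrid[0:480,0:640]
    pc=np.stack([(u-f['cx'])/fl*z,(v-f['cy'])/fl*z,z,np.ones_like(z)],-1)
    w=pc@np.linalg.inv(f['world_to_cam']).T
    w[z==0]=np.nan
    return w[...,:3]
def proj(f,p):
    fl=240/np.tan(np.radians(f['vertical_fov'])/2)
    c=f['world_to_cam']@np.append(p,1); return fl*c[0]/c[2]+f['cx'],fl*c[1]/c[2]+f['cy']
E
python3 - <<'E'
from h import *
print(sense())
for n in('scene','top'):
    f=grab_frame(n); cv2.imwrite(f'pics/{n}0.png',f['pixels']); np.save(f'{n}0.npy',f,allow_pickle=True)
    print(n,np.round(f['world_to_cam'],3).tolist(),f['vertical_fov'])
    for q in('fixture','stave','stave_end','knob','pivot','lever','stop','bung','bush','jar','cup','weight','mallet'):
        try: r=look_for(n,q)
        except Exception as e: r=[];print(q,e)
        print(q,[(np.round(d['point'],3).tolist(),round(d['confidence'],2),np.round(proj(f,d['point'])).tolist()) for d in r[:3]])
E
```

```text
{'clock': 0.0, 'joints': array([-1.38591657e+00,  2.64724526e-01,  1.60537062e+00,  1.78815279e-05,
        1.27369305e+00, -3.68917024e-02]), 'joint_vel': array([ 1.16236208e-03,  2.98942427e-04, -9.38007883e-04, -8.25299385e-04,
       -1.24125084e-05,  2.68070602e-03]), 'effort': array([-6.74696412e-05, -5.15110195e+01, -3.67316294e+01, -5.06382585e-04,
        1.29071155e-02,  1.12960922e-05]), 'position': array([ 0.14834761, -0.65775264,  0.22998314]), 'tcp_rot': array([-0.23443765,  2.10654333, -2.10190491]), 'wrist_force': array([-0.2637182 ,  0.13790673,  0.55185479]), 'ft_torque': array([0.01942051, 0.01888454, 0.00415478]), 'opening': 0.08521556451966901}
scene [[0.311, 0.95, -0.026, -0.096], [0.494, -0.184, -0.85, -0.224], [-0.812, 0.251, -0.526, 1.866], [0.0, 0.0, 0.0, 1.0]] 50.996383663246654
fixture [([0.597, -0.058, 0.02], 0.62, [337.0, 264.0])]
stave [([0.82, -0.009, 0.031], 0.66, [388.0, 306.0]), ([0.658, 0.197, 0.023], 0.61, [433.0, 256.0]), ([0.637, -0.076, 0.046], 0.59, [335.0, 265.0])]
stave_end [([0.637, -0.079, 0.049], 0.84, [334.0, 264.0]), ([0.676, -0.339, 0.
[... 1228 characters left out ...]
1, [404.0, 217.0]), ([0.641, 0.205, 0.031], 0.8, [215.0, 222.0])]
knob [([0.506, -0.028, 0.152], 0.52, [293.0, 270.0])]
pivot [([0.562, -0.058, 0.021], 0.96, [306.0, 252.0])]
lever [([0.507, -0.023, 0.155], 0.74, [291.0, 269.0]), ([0.627, -0.075, 0.044], 0.44, [312.0, 228.0]), ([0.563, -0.057, 0.021], 0.21, [306.0, 251.0])]
stop [([0.562, -0.059, 0.02], 0.66, [306.0, 251.0])]
bung [([0.501, -0.137, 0.061], 0.63, [333.0, 273.0])]
bush [([0.522, 0.035, 0.045], 0.42, [272.0, 265.0])]
jar [([0.437, -0.415, 0.089], 0.96, [434.0, 298.0])]
cup [([0.449, 0.438, 0.045], 0.81, [129.0, 288.0])]
weight [([0.568, 0.352, 0.05], 0.81, [161.0, 246.0])]
mallet [([0.617, -0.598, 0.037], 0.63, [496.0, 235.0])]
```

Run:
```python
from h import *
a=cv2.imread('pics/top0.png'); cv2.imwrite('pics/topc.png',cv2.resize(a[140:330,190:450],None,fx=3,fy=3))
a=cv2.imread('pics/scene0.png'); cv2.imwrite('pics/scenec.png',cv2.resize(a[160:360,220:480],None,fx=3,fy=3))
```

```text
(no output)
```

View pics/top0.png

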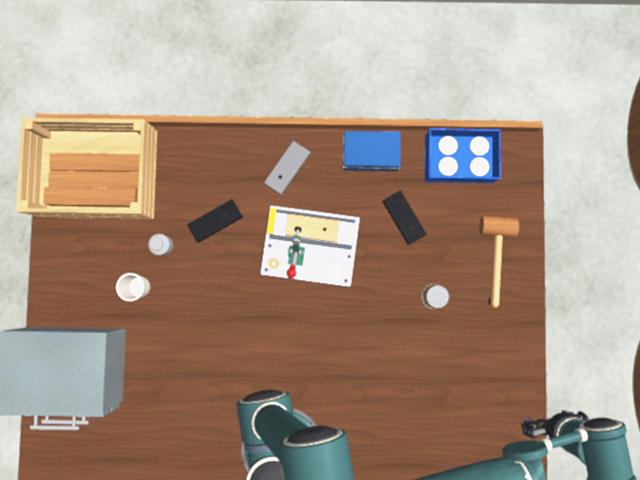

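View pics/topc.png

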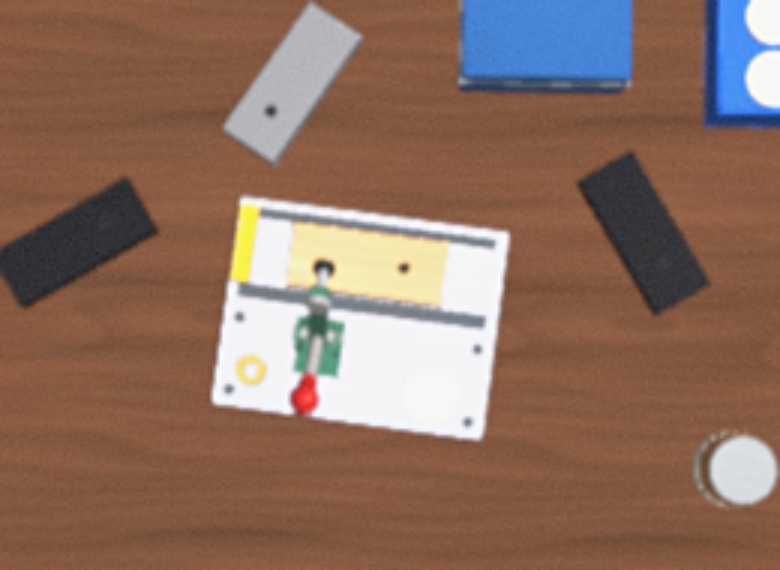

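View pics/scenec.png

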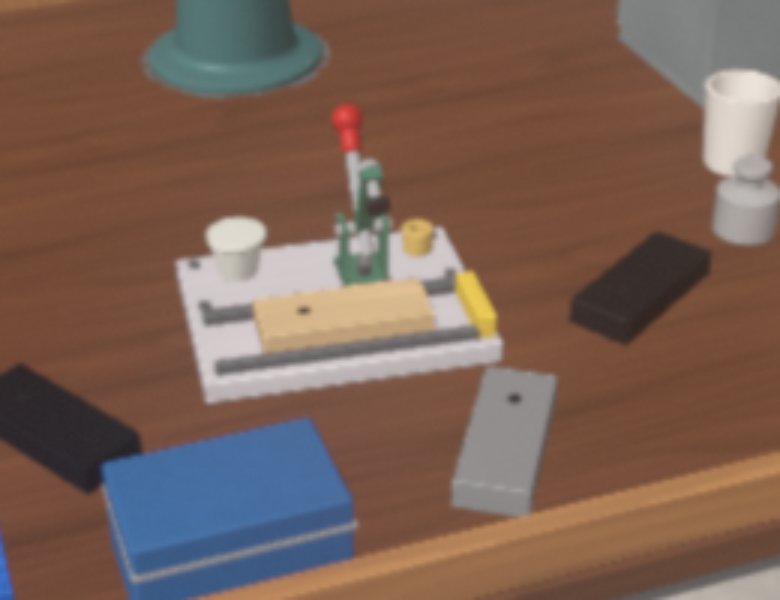

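The top picture shows the oak stave at (312,229) in the channel. The look-alikes are black blocks at (214,222) and (404,217) and a grey one at (287,168). I choose the oak one because it lies in the channel, and the close crop confirms that. The bung is at (333,272), the bush at (272,265) and the red knob at (292,272). Next I fit the fixture pose.

Run:
```python
from h import *
for n in('top','scene'):
    f=np.load(f'{n}0.npy',allow_pickle=True).item(); w=cloud(f); x,y,z=w[...,0],w[...,1],w[...,2]
    hsv=cv2.cvtColor(f['pixels'],cv2.COLOR_BGR2HSV).astype(int)
    box=(abs(x-.58)<.2)&(abs(y+.06)<.2)
    m=box&(z>.012)&(z<.05)&~((hsv[...,0]<15)&(hsv[...,1]>110))
    m=cv2.morphologyEx(m.astype(np.uint8),cv2.MORPH_OPEN,np.ones((3,3)))
    k,l,s,c=cv2.connectedComponentsWithStats(m); b=max(range(1,k),key=lambda i:s[i,4]); m=l==b
    pts=w[m][:,:2].astype(np.float32)
    (cx,cy),(a,bb),ang=cv2.minAreaRect(pts*1000); print(n,'rect',cx,cy,a,bb,ang)
    pl=m&(abs(z-.02)<.006); print('plate z',np.median(z[pl]))
    # stave: tan
    st=box&(hsv[...,0]>10)&(hsv[...,0]<25)&(hsv[...,1]>60)&(hsv[...,1]<160)&(hsv[...,2]>150)&(z>.035)&(z<.06)
    st=cv2.morphologyEx(st.astype(np.uint8),cv2.MORPH_OPEN,np.ones((3,3)))>0
    print('stave',st.sum(),np.median(z[st]),cv2.minAreaRect((w[st][:,:2]*1000).astype(np.float32)))
    ye=box&(hsv[...,0]>24)&(hsv[...,0]<34)&(hsv[...,1]>170)&(z>.03)
    print('yellow',ye.sum(),np.nanmedian(z[ye]),cv2.minAreaRect((w[ye][:,:2]*1000).astype(np.float32)))
    rd=box&((hsv[...,0]<6)|(hsv[...,0]>174))&(hsv[...,1]>180)&(z>.1)
    print('red',rd.sum(),np.median(w[rd],0),w[rd].max(0))
    # candidate pose
    t=np.radians(ang if abs(ang)<45 else ang-90)
    c,s_=np.cos(t),np.sin(t); Rm=np.array([[c,-s_],[s_,c]]); o=np.array([cx,cy])-Rm@[-5,0]
    print('origin',o,'yaw',t)
    for p in([45,110],[-92,35],[-30,35],[45,35],[45,-130]): print(p,Rm@p+o)
    S=np.array(w[st][:,:2]*1000-o)@Rm; print('stave in fix',np.percentile(S,[1,50,99],axis=0))
    Y=np.array(w[ye][:,:2]*1000-o)@Rm; print('yellow in fix',np.percentile(Y,[2,50,98],axis=0))
    Kk=np.array(w[rd][:,:2]*1000-o)@Rm; print('knob in fix',np.percentile(Kk,[2,50,98],axis=0))
```

```text
top rect 578.9998168945312 -68.29324340820312 259.9930114746094 200.24468994140625 83.23667907714844
plate z 0.02009316738586553
stave 70 0.04686749658259515 ((631.2215576171875, -128.95953369140625), (17.10938262939453, 34.21336364746094), 0.6558205485343933)
yellow 91 0.04398445176059962 ((646.36376953125, 42.39805603027344), (13.620586395263672, 68.81069946289062), 81.92533874511719)
red 52 [ 0.50064548 -0.02468055  0.16540969] [ 0.51840587 -0.01667255  0.17595281]
origin [583.96502241 -68.88208479] yaw -0.11804221847278117
[45, 110] [641.6063825   35.05286413]
[-92, 35] [496.72713058 -23.29096472]
[-30, 35] [558.29567899 -30.59259787]
[45, 35] [632.77376175 -39.42521862]
[45, -130] [ 613.34199609 -203.27700068]
stave in fix [[ 44.34898118 -71.77541461]
 [ 53.01038328 -56.67390289]
 [ 64.14224297 -36.30097096]]
yellow in fix [[ 17.32348633 111.0214405 ]
 [ 51.08865342 116.50008622]
 [ 81.30020348 121.76820012]]
knob in fix [[-100.37253488   26.01625698]
 [ -87.96506851   34.52052288]
 [ -72.4257531    41.85036515]]
scene rect 575.4707641601562 -69.54060363769531 260.8437805175781 209.3410186767578 83.60034942626953
plate z 0.022159000879278856
stave 1015 0.04852622575755505 ((612.002685546875, -38.25746154785156), (125.08580017089844, 239.1264190673828), 25.729612350463867)
yellow 0 nan ((0.0, 0.0), (0.0, 0.0), 0.0)
red 9 [ 0.50298478 -0.0228706   0.16768778] [ 0.50840839 -0.01952151  0.17281585]
origin [580.43960715 -70.097918  ] yaw -0.11169497348874081
[45, 110] [637.42010998  34.20079867]
[-92, 35] [492.91409656 -25.06143285]
[-30, 35] [554.52774969 -31.97213089]
[45, 35] [629.06039461 -40.33184625]
[45, -130] [ 610.6690208  -204.30366508]
stave in fix [[-76.29184767 -74.65930946]
 [ 53.93292751   5.99929025]
 [ 78.46399918 105.05112803]]
  return np.nanmean(a, axis, out=out, keepdims=keepdims)
Traceback (most recent call last):
IndexError: index -1 is out of bounds for axis 0 with size 0
```

```bash
cat >> h.py <<'E'
O=np.array([584.,-68.9]);YAW=-.118
RM=np.array([[np.cos(YAW),-np.sin(YAW)],[np.sin(YAW),np.cos(YAW)]])
def fix(w): return np.concatenate([(w[...,:2]*1000-O)@RM,w[...,2:]*1000],-1)
def wor(p): return np.append((RM@np.array(p[:2],float)+O)/1000,p[2]/1000)
def stave(f):
    F=fix(cloud(f)); m=(abs(F[...,0]-45)<22)&(abs(F[...,2]-47)<5)&(F[...,1]<105)&(F[...,1]>-140)
    return np.nanpercentile(F[m],[1,50,99],axis=0).round(1).tolist(),m.sum()
def toolinfo():
    s=sense();M=R.from_rotvec(s['tcp_rot']).as_matrix()
    print('t',round(s['clock'],2),'fix',fix(s['position']).round(1),'op',round(s['opening'],4),'F',s['wrist_force'].round(1),'joints',s['joints'].round(2))
    return s,M
def to(p):  # shift in tool axes to fixture point mm
    s,M=toolinfo(); d=wor(p)-s['position']; print('shift tool',(M.T@d).round(4)); return M.T@d
E
python3 - <<'E'
from h import *
for n in('top','scene'):
    f=np.load(f'{n}0.npy',allow_pickle=True).item(); print(n,stave(f))
    F=fix(cloud(f))
    m=(F[...,0]<10)&(F[...,0]>-105)&(F[...,1]<-30)&(F[...,1]>-130)&(F[...,2]>30)
    print('bung',np.percentile(F[m],[2,50,98],axis=0).round(1).tolist())
s,M=toolinfo(); print(M.round(2)); 
for p in([45,-180,120],[45,-180,34],[45,-100,34],[-130,35,150]): print(p,wor(p).round(3))
Mf=np.array([[RM[0,0],RM[0,1],0],[RM[1,0],RM[1,1],0],[0,0,1]])
print('tool axes in fix',(Mf.T@M).round(2))
E
```

```text
top ([[23.4, -73.3, 42.1], [45.4, -6.0, 46.9], [66.5, 73.1, 51.8]], np.int64(558))
bung [[-95.7, -114.7, 30.6], [-64.8, -76.1, 60.8], [9.0, -38.1, 70.2]]
scene ([[23.4, -75.8, 45.0], [46.0, -2.5, 49.2], [66.5, 71.3, 51.9]], np.int64(541))
bung [[-95.0, -113.8, 30.8], [-58.0, -81.3, 61.6], [8.4, -54.6, 68.3]]
t 1.4 fix [-363.1 -636.7  231.3] op 0.0858 F [-0.   0.4 -0.2] joints [-1.39  0.26  1.6   0.    1.27 -0.04]
[[-0.98  0.    0.22]
 [-0.22  0.   -0.98]
 [-0.   -1.   -0.  ]]
[45, -180, 120] [ 0.607 -0.253  0.12 ]
[45, -180, 34] [ 0.607 -0.253  0.034]
[45, -100, 34] [ 0.617 -0.174  0.034]
[-130, 35, 150] [ 0.459 -0.019  0.15 ]
tool axes in fix [[-0.94  0.    0.33]
 [-0.33  0.   -0.94]
 [-0.   -1.   -0.  ]]
```

Call:
arm_command([
  [[0, 0.112, 0, 0, 0, 0, 0], [0, 0.112, 0, 0, 0, 0, 0], [0, 0.112, 0, 0, 0, 0, 0], [0, 0, 0, -0.0255, 0, -0.032, 0], [0, 0, 0, -0.0255, 0, -0.032, 0], [0, 0, 0, -0.0255, 0, -0.032, 0], [0, 0, 0, -0.0255, 0, -0.032, 0], [0, 0, 0, -0.0255, 0, -0.032, 0]],
])

```text
clock: 2.07
position: [0.2934, -0.5191, 0.2301]
tcp_rot: [-0.154, -2.14, 2.15]
wrist_force: [0.8, -0.0, 0.2]
opening: -0.0001
```

```bash
cat > st.py <<'E'
import sys
from h import *
s,M=toolinfo()
Mf=np.array([[RM[0,0],RM[0,1],0],[RM[1,0],RM[1,1],0],[0,0,1]])
print((Mf.T@M).round(3))
if len(sys.argv)>3: to([float(a) for a in sys.argv[1:4]])
E
python3 st.py 45 -125 200
```

```text
t 2.07 fix [-235.6 -481.3  230.1] op -0.0001 F [ 0.8 -0.   0.2] joints [-1.1   0.12  1.78 -0.    1.24  0.62]
[[-1.    -0.002 -0.027]
 [ 0.027 -0.005 -1.   ]
 [ 0.001 -1.     0.005]]
t 2.07 fix [-235.6 -481.3  230.1] op -0.0001 F [ 0.8 -0.   0.2] joints [-1.1   0.12  1.78 -0.    1.24  0.62]
shift tool [-0.2708  0.028  -0.3639]
```

Call:
arm_command([
  [[0, -0.027, 0, -0.025, 0.002, -0.033, 0], [0, 0, 0, -0.025, 0.002, -0.033, 0], [0, 0, 0, -0.025, 0.002, -0.033, 0], [0, 0, 0, -0.025, 0.002, -0.033, 0], [0, 0, 0, -0.025, 0.002, -0.033, 0], [0, 0, 0, -0.025, 0.002, -0.033, 0], [0, 0, 0, -0.025, 0.002, -0.033, 0], [0, 0, 0, -0.025, 0.002, -0.033, 0]],
])

```text
clock: 2.73
position: [0.5246, -0.2786, 0.2157]
tcp_rot: [-0.133, -2.152, 2.172]
wrist_force: [0.7, -0.8, -0.2]
opening: -0.0
```

```bash
python3 st.py 45 -115 80
```

```text
t 2.73 fix [ -34.3 -215.3  215.7] op -0.0 F [ 0.7 -0.8 -0.2] joints [-0.53  0.12  1.81 -0.01  1.21  1.17]
[[-1.     0.004 -0.001]
 [ 0.001 -0.009 -1.   ]
 [-0.004 -1.     0.009]]
t 2.73 fix [ -34.3 -215.3  215.7] op -0.0 F [ 0.7 -0.8 -0.2] joints [-0.53  0.12  1.81 -0.01  1.21  1.17]
shift tool [-0.0786  0.1351 -0.1015]
```

Call:
arm_command([
  [[0, 0, 0, -0.02, 0.022, -0.024, 0], [0, 0, 0, -0.02, 0.022, -0.024, 0], [0, 0, 0, -0.02, 0.022, -0.024, 0], [0, 0, 0, -0.02, 0.022, -0.024, 0], [0, 0, 0, 0, 0.02, -0.005, 0], [0, 0, 0, 0, 0, 0, 0]],
])

```text
clock: 3.23
position: [0.6294, -0.1772, 0.1078]
tcp_rot: [-0.136, -2.16, 2.185]
wrist_force: [-1.9, -0.5, -0.9]
opening: 0.0
```

```bash
python3 st.py 45 -115 32
python3 - <<'E'
from h import *
f=grab_frame('scene'); cv2.imwrite('pics/s1.png',cv2.resize(f['pixels'][120:320,220:480],None,fx=3,fy=3)); print(stave(f))
E
```

```text
t 3.23 fix [  57.9 -102.2  107.8] op 0.0 F [-1.9 -0.5 -0.9] joints [-0.31  0.31  1.78 -0.01  1.03  1.38]
[[-1.     0.017  0.008]
 [-0.009 -0.011 -1.   ]
 [-0.017 -1.     0.011]]
t 3.23 fix [  57.9 -102.2  107.8] op 0.0 F [-1.9 -0.5 -0.9] joints [-0.31  0.31  1.78 -0.01  1.03  1.38]
shift tool [0.0142 0.0757 0.0119]
([[23.7, -76.0, 45.7], [45.0, -4.1, 49.1], [66.5, 71.2, 51.8]], np.int64(531))
```

View pics/s1.png

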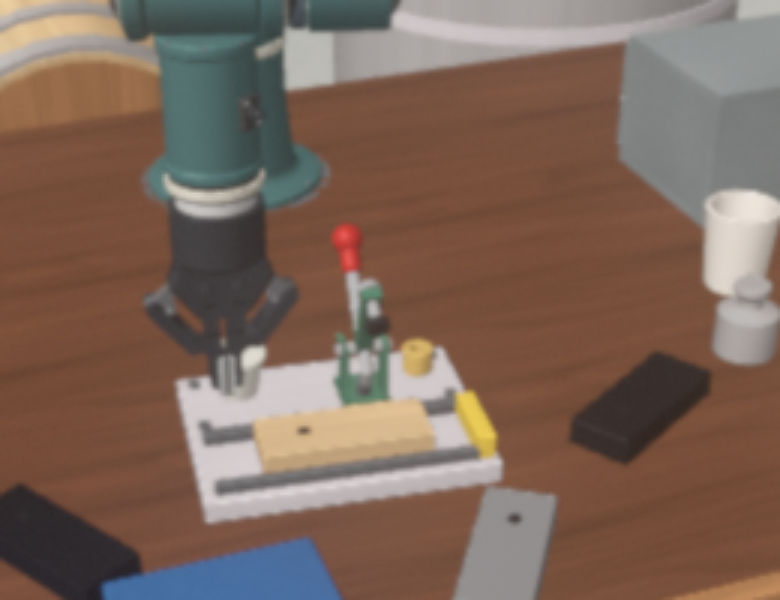

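The gripper is over the -y end of the plate, near crop pixel (235,375), and it is clear of the bung and the stave. I descend.

Call:
arm_command([
  [[0, 0, 0, 0.01, 0.02, 0.01, 0], [0, 0, 0, 0.003, 0.025, 0.002, 0], [0, 0, 0, 0, 0.02, 0, 0], [0, 0, 0, 0, 0.008, 0, 0], [0, 0, 0, 0, 0, 0, 0]],
])

```text
clock: 3.7
position: [0.622, -0.1954, 0.0446]
tcp_rot: [-0.156, -2.16, 2.197]
wrist_force: [-0.8, 0.2, -0.4]
opening: 0.0001
```

```bash
python3 st.py 45 -93 32
```

```text
t 3.7 fix [  52.6 -121.1   44.6] op 0.0001 F [-0.8  0.2 -0.4] joints [-0.34  0.37  1.84 -0.01  0.9   1.35]
[[-0.999  0.033  0.006]
 [-0.006 -0.015 -1.   ]
 [-0.032 -0.999  0.016]]
t 3.7 fix [  52.6 -121.1   44.6] op 0.0001 F [-0.8  0.2 -0.4] joints [-0.34  0.37  1.84 -0.01  0.9   1.35]
shift tool [ 0.0078  0.0119 -0.0284]
```

Call:
arm_command([
  [[-0.016, 0, -0.032, 0.008, 0.012, 0, 0], [0, 0, 0, 0.001, 0.004, 0, 0], [0, 0, 0, 0, 0, -0.01, 0], [0, 0, 0, 0, 0, 0, 0]],
])

```text
clock: 4.03
position: [0.6164, -0.1874, 0.0327]
tcp_rot: [-0.13, -2.164, 2.164]
wrist_force: [0.1, -0.4, 0.3]
opening: -0.0001
```

```bash
python3 st.py 45 -92 31
```

```text
t 4.03 fix [  46.2 -113.9   32.7] op -0.0001 F [ 0.1 -0.4  0.3] joints [-0.33  0.39  1.84  0.    0.91  1.35]
[[-1.     0.004  0.003]
 [-0.003  0.001 -1.   ]
 [-0.004 -1.    -0.001]]
t 4.03 fix [  46.2 -113.9   32.7] op -0.0001 F [ 0.1 -0.4  0.3] joints [-0.33  0.39  1.84  0.    0.91  1.35]
shift tool [ 0.0011  0.0017 -0.0219]
```

Call:
arm_command([
  [[0, 0, 0, 0, 0, -0.01, 0], [0, 0, 0, 0, 0, -0.007, 0], [0, 0, 0, 0, 0, -0.006, 0], [0, 0, 0, 0, 0, -0.006, 0], [0, 0, 0, 0, 0, -0.006, 0], [0, 0, 0, 0, 0, -0.006, 0], [0, 0, 0, 0, 0, 0, 0]],
])

```text
clock: 4.62
position: [0.6242, -0.1414, 0.0361]
tcp_rot: [-0.133, -2.166, 2.17]
wrist_force: [-0.3, -0.9, 0.2]
opening: 0.0001
```

```bash
python3 st.py 45 -55 31
python3 - <<'E'
from h import *
f=grab_frame('top'); print(stave(f));f=grab_frame('scene'); cv2.imwrite('pics/s2.png',cv2.resize(f['pixels'][120:320,220:480],None,fx=3,fy=3)); print(stave(f))
E
```

```text
t 4.62 fix [ 48.4 -67.3  36.1] op 0.0001 F [-0.3 -0.9  0.2] joints [-0.26  0.37  1.85  0.    0.91  1.42]
[[-1.     0.01   0.005]
 [-0.005 -0.001 -1.   ]
 [-0.01  -1.     0.001]]
t 4.62 fix [ 48.4 -67.3  36.1] op 0.0001 F [-0.3 -0.9  0.2] joints [-0.26  0.37  1.85  0.    0.91  1.42]
shift tool [ 0.0034  0.0051 -0.0123]
([[23.1, -40.7, 42.1], [45.0, 54.7, 47.4], [66.7, 95.3, 51.9]], np.int64(347))
([[23.5, -77.5, 43.4], [46.3, 14.2, 49.2], [66.7, 92.5, 51.9]], np.int64(562))
```

View pics/s2.png

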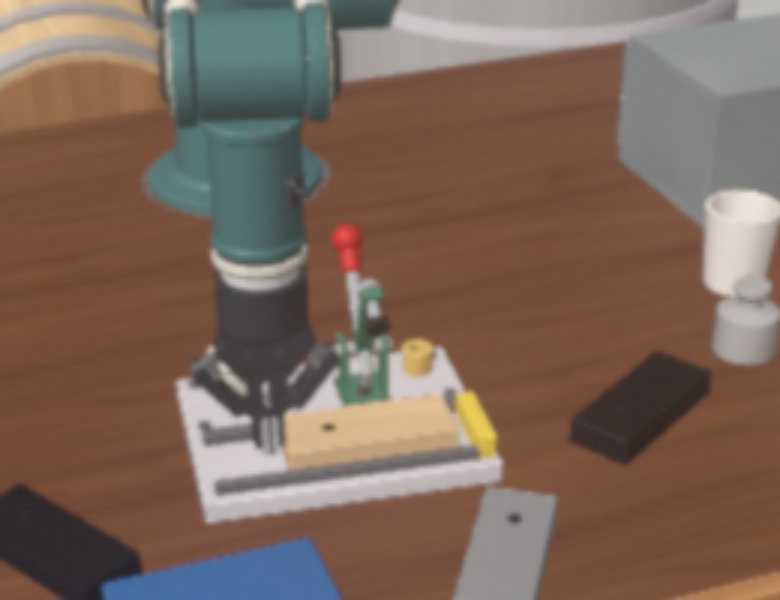

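The stave has moved to about 15 mm short of the stop (crop pixel (455,425) against the stop at (475,425)). I go on more slowly.

Call:
arm_command([
  [[0, 0, 0, 0.002, 0.003, -0.004, 0], [0, 0, 0, 0, 0.001, -0.004, 0], [0, 0, 0, 0, 0.001, -0.003, 0], [0, 0, 0, 0, 0.001, -0.002, 0]],
])

```text
clock: 5.05
position: [0.625, -0.131, 0.0312]
tcp_rot: [-0.138, -2.163, 2.174]
wrist_force: [-0.9, -2.6, 1.6]
opening: -0.0001
```

```bash
python3 st.py 45 -55 31
```

```text
t 5.05 fix [ 48.  -56.9  31.2] op -0.0001 F [-0.9 -2.6  1.6] joints [-0.24  0.38  1.86 -0.    0.89  1.44]
[[-1.     0.013  0.004]
 [-0.004 -0.004 -1.   ]
 [-0.013 -1.     0.004]]
t 5.05 fix [ 48.  -56.9  31.2] op -0.0001 F [-0.9 -2.6  1.6] joints [-0.24  0.38  1.86 -0.    0.89  1.44]
shift tool [ 0.003   0.0001 -0.0019]
```

Call:
arm_command([
  [[0, 0, 0, 0, 0, -0.002, 0], [0, 0, 0, 0, 0, -0.002, 0], [0, 0, 0, 0, 0, -0.002, 0]],
])

```text
clock: 5.3
position: [0.6252, -0.1285, 0.0311]
tcp_rot: [-0.135, -2.157, 2.182]
wrist_force: [-2.8, -11.3, 1.7]
opening: 0.0
```

```bash
python3 st.py 45 -50 31
```

```text
t 5.3 fix [ 47.9 -54.3  31.1] op 0.0 F [ -2.8 -11.3   1.7] joints [-0.24  0.37  1.86 -0.01  0.89  1.45]
[[-1.     0.013  0.006]
 [-0.006 -0.011 -1.   ]
 [-0.013 -1.     0.011]]
t 5.3 fix [ 47.9 -54.3  31.1] op 0.0 F [ -2.8 -11.3   1.7] joints [-0.24  0.37  1.86 -0.01  0.89  1.45]
shift tool [ 0.0029  0.     -0.0044]
```

Contact with the stop: 11 N, at the expected position. I give one more small press to seat it and then check.

Call:
arm_command([
  [[0, 0, 0, 0, 0, -0.003, 0], [0, 0, 0, 0, 0, -0.003, 0]],
])

```text
clock: 5.47
position: [0.625, -0.1285, 0.0313]
tcp_rot: [-0.131, -2.148, 2.193]
wrist_force: [-1.8, -12.0, 1.5]
opening: 0.0001
```

```bash
python3 st.py 45 -50 31
python3 - <<'E'
from h import *
f=grab_frame('scene'); print(stave(f)); cv2.imwrite('pics/s3.png',cv2.resize(f['pixels'][210:290,300:400],None,fx=7,fy=7))
E
```

```text
t 5.47 fix [ 47.7 -54.4  31.3] op 0.0001 F [ -1.8 -12.    1.5] joints [-0.23  0.37  1.86 -0.02  0.89  1.46]
[[-1.     0.013  0.009]
 [-0.009 -0.02  -1.   ]
 [-0.013 -1.     0.02 ]]
t 5.47 fix [ 47.7 -54.4  31.3] op 0.0001 F [ -1.8 -12.    1.5] joints [-0.23  0.37  1.86 -0.02  0.89  1.46]
shift tool [ 0.0027  0.0001 -0.0044]
([[24.1, -65.9, 44.1], [46.6, 27.0, 49.2], [66.7, 103.8, 51.7]], np.int64(547))
```

View pics/s3.png

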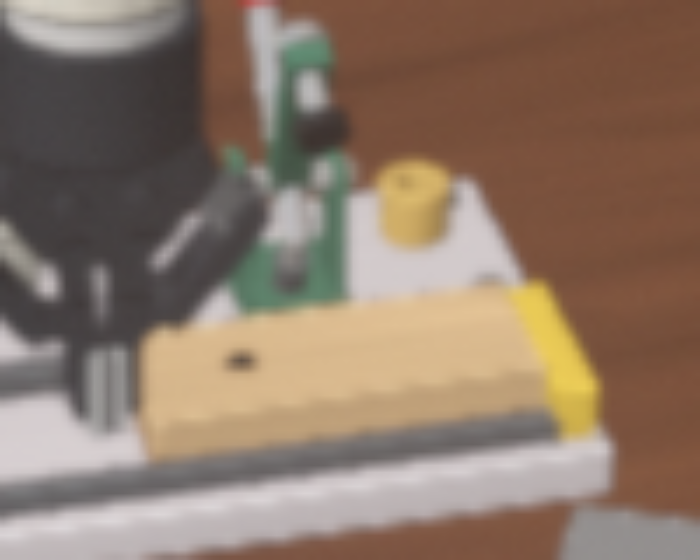

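The stave end is flush with the yellow stop (crop (520,320)) and no longer moves under 12 N. I back off and lift.

Call:
arm_command([
  [[0, 0, 0, 0, 0, 0.02, 0], [0.02, 0, -0.013, 0, 0, 0.015, 0], [0, 0, 0, 0, -0.035, 0, 0], [0, 0, 0, 0, -0.04, 0, 0], [0, 0, 0, 0, -0.04, 0, 0], [0, 0, 0, 0, -0.04, 0, 0], [0, 0, 0, 0, -0.04, 0, 0], [0, 0, 0, 0, -0.02, 0, 0]],
])

```text
clock: 6.18
position: [0.6139, -0.1515, 0.2398]
tcp_rot: [-0.085, -2.117, 2.178]
wrist_force: [1.3, -0.5, 0.6]
opening: 0.0
```

```bash
python3 st.py -150 35 240
python3 - <<'E'
from h import *
for n in('top','scene'):
    f=grab_frame(n); print(stave(f))
E
```

```text
t 6.18 fix [ 39.4 -78.5 239.8] op 0.0 F [ 1.3 -0.5  0.6] joints [-0.26  0.2   1.67 -0.04  1.3   1.43]
[[-0.999 -0.031  0.006]
 [-0.005 -0.03  -1.   ]
 [ 0.032 -0.999  0.03 ]]
t 6.18 fix [ 39.4 -78.5 239.8] op 0.0 F [ 1.3 -0.5  0.6] joints [-0.26  0.2   1.67 -0.04  1.3   1.43]
shift tool [ 0.1888  0.0023 -0.1145]
([[23.7, -39.8, 42.2], [44.5, 53.5, 47.2], [66.5, 103.6, 51.6]], np.int64(405))
([[23.7, -41.3, 44.9], [45.8, 30.1, 49.2], [66.8, 102.8, 51.8]], np.int64(513))
```

Call:
arm_command([
  [[-0.03, 0, 0.032, 0.03, 0, -0.018, 0], [0, 0, 0, 0.03, 0, -0.018, 0], [0, 0, 0, 0.03, 0, -0.018, 0], [0, 0, 0, 0.03, 0, -0.018, 0], [0, 0, 0, 0.03, 0, -0.018, 0], [0, 0, 0, 0.02, 0, -0.01, 0], [0, 0, 0, 0, 0, 0, 0]],
])

```text
clock: 6.87
position: [0.4463, -0.0259, 0.2236]
tcp_rot: [-0.104, -2.163, 2.142]
wrist_force: [0.4, -0.3, -0.6]
opening: 0.0001
```

```bash
python3 st.py -140 35 148
python3 - <<'E'
from h import *
f=grab_frame('top'); F=fix(cloud(f)); hsv=cv2.cvtColor(f['pixels'],cv2.COLOR_BGR2HSV)
m=((hsv[...,0]<6)|(hsv[...,0]>174))&(hsv[...,1]>180)&(F[...,2]>100)&(abs(F[...,0])<150)&(abs(F[...,1])<130)
print(m.sum(), np.percentile(F[m],[2,50,98],axis=0).round(1).tolist() if m.sum() else '')
cv2.imwrite('pics/t4.png',cv2.resize(f['pixels'][180:330,220:420],None,fx=4,fy=4))
E
```

```text
t 6.87 fix [-141.8   26.5  223.6] op 0.0001 F [ 0.4 -0.3 -0.6] joints [-0.12 -0.16  2.06  0.01  1.26  1.56]
[[-1.    -0.02   0.002]
 [-0.002  0.008 -1.   ]
 [ 0.02  -1.    -0.008]]
t 6.87 fix [-141.8   26.5  223.6] op 0.0001 F [ 0.4 -0.3 -0.6] joints [-0.12 -0.16  2.06  0.01  1.26  1.56]
shift tool [-0.0033  0.0757 -0.0079]
14 [[-83.7, 29.2, 148.0], [-78.2, 32.4, 158.5], [-72.7, 36.7, 167.6]]
```

View pics/t4.png

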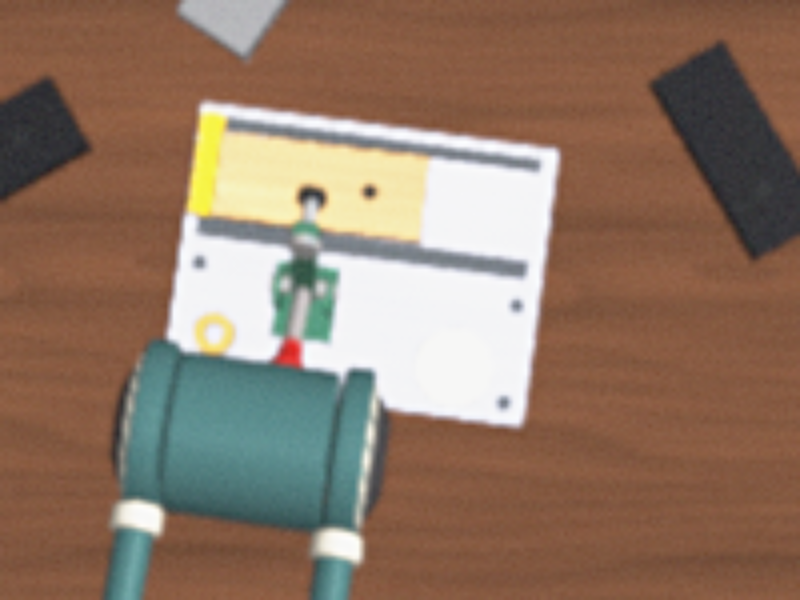

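The stave touches the yellow stop (crop (215,170)) and the gripper stands behind the knob (290,355). I descend behind the knob.

Call:
arm_command([
  [[0, 0, 0.02, 0, 0.03, -0.008, 0], [0, 0, 0, 0, 0.03, 0, 0], [0, 0, 0, 0, 0.012, 0, 0], [0, 0, 0, 0, 0, 0, 0]],
])

```text
clock: 7.25
position: [0.4498, -0.0176, 0.148]
tcp_rot: [-0.131, -2.173, 2.155]
wrist_force: [-0.4, 0.9, 0.3]
opening: 0.0001
```

```bash
python3 st.py -120 35 148
python3 - <<'E'
from h import *
f=grab_frame('scene'); cv2.imwrite('pics/s5.png',cv2.resize(f['pixels'][120:320,220:480],None,fx=3,fy=3)); print(stave(f))
E
```

```text
t 7.25 fix [-139.3   35.1  148. ] op 0.0001 F [-0.4  0.9  0.3] joints [-0.1  -0.1   2.16  0.01  1.08  1.58]
[[-1.     0.005  0.003]
 [-0.002  0.009 -1.   ]
 [-0.005 -1.    -0.009]]
t 7.25 fix [-139.3   35.1  148. ] op 0.0001 F [-0.4  0.9  0.3] joints [-0.1  -0.1   2.16  0.01  1.08  1.58]
shift tool [-0.0193  0.      0.0002]
([[23.3, -41.2, 44.5], [45.1, 29.7, 49.0], [66.6, 103.6, 51.8]], np.int64(528))
```

View pics/s5.png

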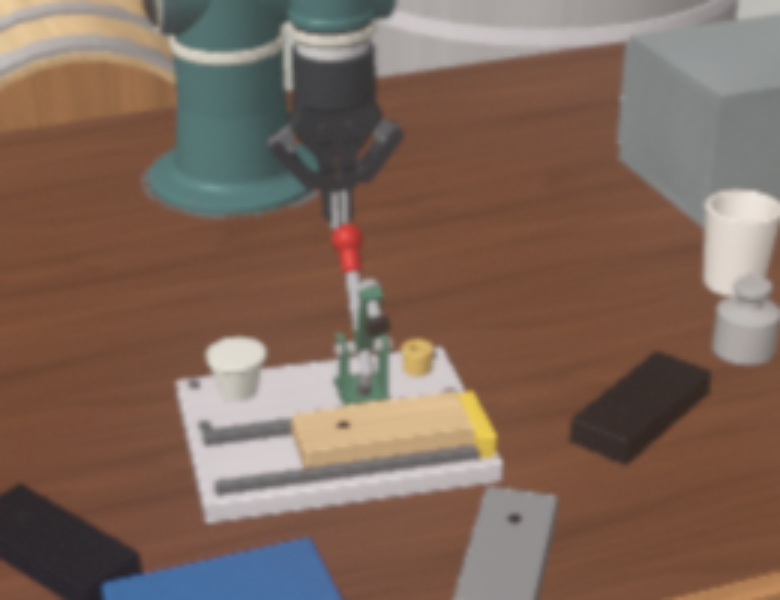

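Gripper fingers are directly behind the knob (crop (347,235)). Now I push along the arc.

Call:
arm_command([
  [[0, 0, 0, -0.012, 0, 0, 0], [0, 0, 0, -0.01, 0, 0, 0], [0, 0, 0, -0.01, -0.005, 0, 0], [0, 0, 0, -0.01, -0.006, 0, 0], [0, 0, 0, -0.01, -0.005, 0, 0]],
])

```text
clock: 7.72
position: [0.487, -0.0225, 0.1618]
tcp_rot: [-0.082, -2.155, 2.128]
wrist_force: [-12.6, 1.4, 6.1]
opening: 0.0002
```

```bash
python3 st.py -60 35 166
```

```text
t 7.72 fix [-101.8   34.7  161.8] op 0.0002 F [-12.6   1.4   6.1] joints [-0.1  -0.01  2.04  0.01  1.15  1.58]
[[-0.999 -0.041  0.   ]
 [-0.001  0.01  -1.   ]
 [ 0.041 -0.999 -0.01 ]]
t 7.72 fix [-101.8   34.7  161.8] op 0.0002 F [-12.6   1.4   6.1] joints [-0.1  -0.01  2.04  0.01  1.15  1.58]
shift tool [-0.0416 -0.0059 -0.0003]
```

Call:
arm_command([
  [[0, 0, 0.03, -0.012, 0.004, 0, 0], [0, 0, 0.01, -0.012, 0.002, 0, 0], [0, 0, 0, -0.012, 0, 0, 0], [0, 0, 0, -0.012, 0, 0, 0]],
])

```text
clock: 8.05
position: [0.5291, -0.0278, 0.1588]
tcp_rot: [-0.104, -2.163, 2.136]
wrist_force: [-2.1, 0.1, 1.4]
opening: 0.0003
```

```bash
python3 st.py -60 35 164
```

```text
t 8.05 fix [-59.3  34.4 158.8] op 0.0003 F [-2.1  0.1  1.4] joints [-0.11  0.06  1.98  0.01  1.13  1.58]
[[-1.    -0.023 -0.001]
 [ 0.001  0.011 -1.   ]
 [ 0.023 -1.    -0.011]]
t 8.05 fix [-59.3  34.4 158.8] op 0.0003 F [-2.1  0.1  1.4] joints [-0.11  0.06  1.98  0.01  1.13  1.58]
shift tool [ 0.0008 -0.0052 -0.0007]
```

Call:
arm_command([
  [[0, 0, 0.02, -0.01, 0, 0, 0], [0, 0, 0, -0.01, 0, 0, 0], [0, 0, 0, -0.008, 0, 0, 0], [0, 0, 0, 0, 0, 0, 0]],
])

```text
clock: 8.38
position: [0.5652, -0.0329, 0.1616]
tcp_rot: [-0.138, -2.174, 2.151]
wrist_force: [0.4, -0.0, -0.0]
opening: 0.0001
```

```bash
python3 st.py -60 35 164
python3 - <<'E'
from h import *
f=grab_frame('scene'); cv2.imwrite('pics/s6.png',cv2.resize(f['pixels'][120:320,220:480],None,fx=3,fy=3)); print(stave(f))
E
```

```text
t 8.38 fix [-22.9  33.5 161.6] op 0.0001 F [ 0.4 -0.  -0. ] joints [-0.11  0.11  1.92  0.01  1.11  1.58]
[[-1.     0.007 -0.002]
 [ 0.002  0.011 -1.   ]
 [-0.007 -1.    -0.011]]
t 8.38 fix [-22.9  33.5 161.6] op 0.0001 F [ 0.4 -0.  -0. ] joints [-0.11  0.11  1.92  0.01  1.11  1.58]
shift tool [ 0.0371 -0.0026 -0.0015]
([[23.6, -41.4, 44.4], [47.4, 24.6, 49.1], [66.7, 103.5, 51.8]], np.int64(498))
```

View pics/s6.png

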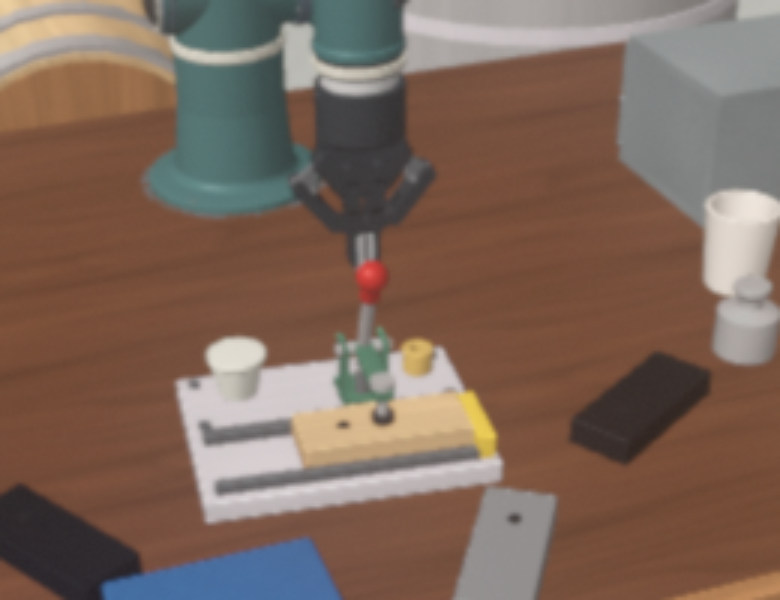

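The lever has snapped over. The knob is forward at crop (372,278), the clamp foot is down on the stave at (383,412), and the stave is at the stop. I retreat backwards and up.

Call:
arm_command([
  [[0, 0, 0, 0.025, 0, 0, 0], [0, 0, 0, 0.035, 0, 0, 0], [0, 0, 0, 0.02, -0.03, 0, 0], [0, 0, 0, 0.015, -0.035, 0, 0], [0, 0, 0, 0, -0.03, 0, 0], [0, 0, 0, 0, 0, 0, 0], [0, 0, 0, 0, 0, 0, 0]],
])

```text
clock: 9.02
position: [0.4606, -0.0217, 0.2542]
tcp_rot: [-0.125, -2.169, 2.145]
wrist_force: [-0.8, 0.8, 0.4]
opening: -0.0001
```

```bash
python3 st.py
python3 - <<'E'
from h import *
g=[]
for n in('top','scene'):
    f=grab_frame(n); print(stave(f)); F=fix(cloud(f)); hsv=cv2.cvtColor(f['pixels'],cv2.COLOR_BGR2HSV)
    m=((hsv[...,0]<6)|(hsv[...,0]>174))&(hsv[...,1]>180)&(F[...,2]>100)&(abs(F[...,0])<150)&(abs(F[...,1])<130)
    print('knob',m.sum(), np.percentile(F[m],[2,50,98],axis=0).round(1).tolist() if m.sum() else '')
    for q in('bung','bush','jar','cup','weight','mallet'):
        r=look_for(n,q); print(q,[np.round(d['point'],3).tolist() for d in r[:1]])
    cv2.imwrite(f'pics/{n}7.png',cv2.resize(f['pixels'][150:320,220:450],None,fx=3,fy=3))
E
```

```text
t 9.02 fix [-128.1   32.4  254.2] op -0.0001 F [-0.8  0.8  0.4] joints [-0.11 -0.16  2.01  0.01  1.3   1.58]
[[-1.    -0.006 -0.003]
 [ 0.003  0.011 -1.   ]
 [ 0.006 -1.    -0.011]]
([[23.6, -38.7, 42.2], [45.3, 23.6, 47.2], [66.7, 103.3, 51.9]], np.int64(500))
knob 59 [[-6.0, 23.4, 156.3], [4.7, 33.3, 179.8], [16.0, 43.9, 188.6]]
bung [[0.501, -0.14, 0.063]]
bush [[0.5, -0.137, 0.063]]
jar [[0.438, -0.415, 0.087]]
cup [[0.45, 0.436, 0.047]]
weight [[0.572, 0.355, 0.048]]
mallet [[0.614, -0.597, 0.039]]
([[23.8, -41.5, 44.2], [46.6, 24.4, 49.2], [66.5, 102.9, 51.8]], np.int64(485))
knob 14 [[8.1, 27.0, 171.5], [14.6, 35.0, 182.7], [18.3, 39.6, 186.9]]
bung [[0.516, -0.134, 0.061]]
bush [[0.535, 0.032, 0.036]]
jar [[0.463, -0.421, 0.057]]
cup [[0.465, 0.412, 0.063]]
weight [[0.59, 0.352, 0.042]]
mallet [[0.651, -0.601, 0.041]]
```

View pics/top7.png

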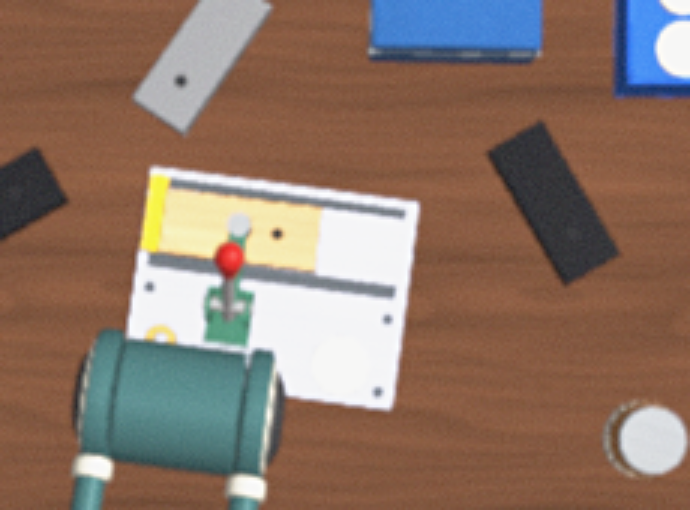

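View pics/scene7.png

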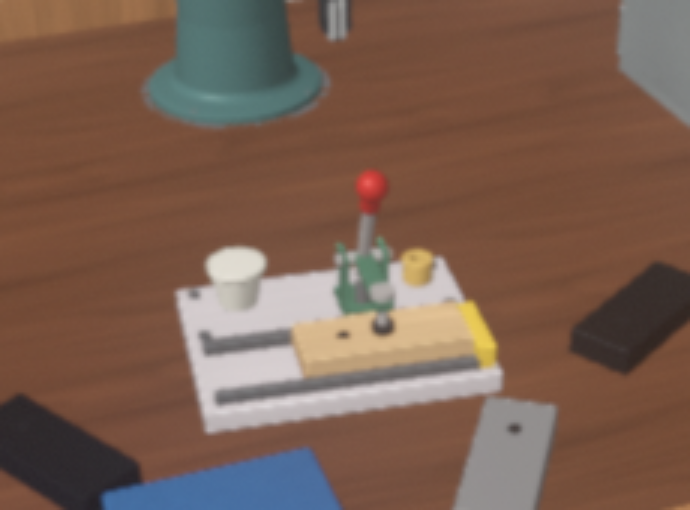

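The knob is at about x = +5 to 8 mm in the fixture's frame (7.5 mm expected at lock). The clamp foot is on the stave, the stave is flush with the stop, and the bystanders have not moved.

```bash
python3 -c "
from station import close_job; print(close_job())"
```

```text
the job is handed in; nothing more can be done
None
```

The stave is home against the yellow stop and the lever is locked, and I handed the job in at about 10 s on the robot's clock.

I pushed the stave with shut fingertips until it stopped moving under about 12 N. I then pushed the red knob over its dead point until it snapped into lock, and backed the arm clear of the fixture.

**Last checks:**
- **Stave:** both cameras show it flush with the stop. Its free end measures about y = -39 to -41 mm in the fixture's frame, where -40 is home.
- **Lever:** the knob reads about x = +5 mm in the top view, against about +7 mm expected at lock. The scene camera saw only its near side. The clamp foot is down on the stave.
- **Arm:** the wrist force is back to about zero.
- **Bystanders:** the bung, jar, cup, weight and mallet are within a few millimetres of their first readings. The blocks look unmoved in the pictures.
- **One check that disagreed:** in the last top view the network gave the bung's position for the bush, because the arm partly hid the bush. The scene picture shows the bush standing where it was.

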